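# Centre the crystal ball on its plinth

## Task

The crystal ball on its silver stand is standing off-centre on the little green stone plinth. Nudge the foot of the silver stand sideways with light fingertip taps until the whole foot stands inside the brass circle inlaid in the plinth top, then take the hand away. Don't pinch, lift or tip the stand, don't touch or dislodge the ball, and leave the ebony box, the tealight cup and the two marbles in their tray alone.

Things in the scene. Friction and masses are not known exactly. Their poses are not given: they have to be found in the camera images.
- plinth_top (a point): Centre of the plinth's top face, 30 mm above the shelf. The plinth is a fixed round block of dark green stone, 92 mm across, on a dark wooden foot 100 mm across and 6 mm high. A thin flush brass circle of 29 mm inner radius is inlaid in the top, concentric with it (no step). The stand starts 13 to 19 mm off this centre, in any direction.
- stand: Loose upright silver napkin ring used as a stand, about 70 g. Origin: centre of its underside, z up its axis. Foot of 24 mm radius, 11 mm high, narrowing just above to a tube of 12.5 mm radius that ends at 26 mm. Slides when its foot is pushed with 1 to 2 N; fast knocks or pushes above the foot tip it or throw the ball off. The foot is inside the circle when its axis is within 5 mm of the plinth centre.
- crystal_center (a point): Centre of the clear crystal ball, 28 mm across, 30 g, resting loose in the open top of the stand, its centre about 37 mm above the stand's underside and its top 51 mm above it. Held only by the rim it sits on.
- stand_seat (a point): Point on the stand's axis, 37 mm above its underside, where the ball's centre belongs.
- ebony_box: Bystander: loose turned black box with a screw-top lid and small finial, 61 mm across, 60 mm high; origin at the centre of its underside.
- tealight_cup: Bystander: loose sage ceramic cup with a tealight in it, 68 mm across the rim, 48 mm high; origin at the centre of its underside.
- marble_a_center (a point): Bystander: centre of a bluish sulphide marble, 23 mm across, loose in one cell of a fixed pale wooden tray (33 x 62 mm, 14 mm high).
- marble_b_center (a point): Bystander: centre of a cream sulphide marble, 23 mm across, in the other cell of the same tray, 29 mm away.

How it is judged:
By the outcome, as a careful person would: the job done as asked, in the order asked, and still so for the second after the job is handed in, with the robot touching nothing.
It also fails if it takes over 45 s, if anything falls off the work surface, if the arm or the gripper's body presses on something with over 40 N, if the wrist force passes 120 N, or if a joint passes its speed limit or range.

## Robot

A 7-joint arm with a two-finger parallel gripper is mounted at the origin on the work surface. World frame = base frame: x ahead of the robot, y to its left, z up, the work surface at z = 0. Lengths are in m, angles in rad, forces in N, time in s.
With the tool pointing down it reaches from about 0.35 to 0.9 m from the base axis. Payload 8.1 kg.
Tool frame: the origin (TCP) lies at the very end of the fingers, on their centre line; the grasp point (between the pads) lies 19 mm behind it; x points along the fingers, y is the direction in which the jaws open and shut, and the axes are right-handed (so a half turn about x gives the same grasp; the last joint's range is limited). The gripper opens to 92 mm and grips with 3 to 60 N. Pads are 19 mm wide; open, the fingers measure 130 mm over their backs; the gripper's body (75 mm by 190 mm) begins 47 mm behind the grasp point.
Start: joints at [1.065, 0.434, 0.025, 1.573, -0.012, 1.134, -0.075], TCP at [0.245, -0.575, 0.227] pointing down, gripper open.
Joint ranges: [-2.62, 2.62], [-0.44, 2.09], [-1.27, 1.32], [0.08, 2.57], [-1.32, 4.46], [0.12, 2], [-2.74, 2.74]. Speed limits (rad/s): [2.22, 2.22, 3.01, 3.01, 3.14, 3.14, 3.14].

## Interface

Orientations are given as a rotation vector (axis times angle).
In Python, from cell import arm gives the robot as it stands.
- The arm moves only by the tool servo_tool, never from a script. Its argument "plan" is a list of rows, each a list of 2 entries, a list of its own where there are three numbers: the shift along the world's x, y, z in cm, then the turn, a rotation vector about the world's x, y, z in degrees. A call has 1 to 12 rows; each row is the pose to reach, as a shift and turn from the pose measured when the call began; what a row does not reach only later rows make up. A row lasts 1/10 s, in which the tool goes at most 50 mm and 8.59 degrees, less where a joint would pass 70% of its speed; a pose out of reach is approached as far as the arm can. A call with a gripper value outside its range is refused whole. "grip" is the opening, from 0 (shut) to 1 (fully open), set as the call begins (left out, the last holds). The fingers move at their own pace and stop on an object; "squeeze" is the grip in N (left out, the last holds). Time passes only in rows, so rows that repeat a pose let the fingers close. It gives the time, the measured TCP pose, the force and the opening at its end, in the units of the state.
- arm.observe(): the state, without advancing time (a new reading comes with each control period).
- arm.get_image(name): name is "scene" or "top" or "wrist"; returns a dict with "frame" (384x512x3 uint8, blue, green, red), "fx", "fy", "cx", "cy" (pixels), "D" ([k1, k2, p1, p2, k3] as OpenCV has them; the pictures are not rectified), "position" and "rotation" of the camera in the world. Camera axes: x right, y down, z forward; pixel columns grow to the right and rows downward; lengths in m; the calibration is good to about 2 mm. A picture is of the moment at which its call begins. There is no depth.
- arm.sign_off(): hands the job in, once; it reports no verdict.
Trained networks look in a picture, given as the dict that the camera call returned (one of the last four; its "shot" number tells which), for a name from the list of things; names that differ only in an ending like _2 or _b are one class to them, and where a whole thing is asked for, a point or a joint stands for the part that bears it (a point fixed in the world has none). Each returns a list of dicts, best first, with "score" (0 to 1); they miss things now and then, are a little off and sometimes report something else, mostly with a low value. They report only what shows in the picture. A call takes as long as a camera call.
- arm.search_frame(picture, query): "at" ([column, row] in pixels, amid what is visible of it).
- arm.trace(picture, query): "pixels" (384x512 bool, what is visible of it) and "at" ([column, row] in pixels, amid what is visible of it).
The state is a dict: "clock": time; "joints": joint angles; "dq": joint speeds; "joint_efforts": joint torques, N m; "position": TCP position; "ee_rot": TCP orientation; "force": force on the tool from outside, world axes, zero at the start; "ft_torque": the same for the moment, N m; "width": opening from 0.0 (shut) to 1.0 (fully open).
Only numpy, scipy, OpenCV 4.12 (cv2) and the standard library are available. Lean on these libraries where they do the work, as an engineer would, in place of code of your own. Each camera call takes 0.05 s, during which the arm holds its last target.

## Working session

There is one attempt and no reset: what is moved stays moved. The work goes in short steps, Python scripts to look and compute and a tool call to move; the robot and the scene stay as the last step left them, time stands still between calls to the robot, and variables do not carry over. Pictures are saved under pics/ and viewed, and the job is handed in when it is done.

Besides the shell and the picture viewer there is one more tool, called after "Request:" in YAML: its name, and indented under it one key for each argument. servo_tool: Moves the arm, as the interface text tells. Its arguments: {"type":"object","properties":{"plan":{"type":"array","items":{"type":"array"}},"grip":{"type":"number"},"squeeze":{"type":"number"}},"required":["plan"]}

```bash
mkdir -p pics; ls; cat > h.py <<'E'
import numpy as np,cv2
from cell import arm
def save(im,n): cv2.imwrite('pics/'+n+'.png',im['frame'])
E
python3 - <<'E'
from h import *
s=arm.observe(); print(s)
for n in ['scene','top','wrist']:
    im=arm.get_image(n); save(im,n+'0')
    print(n,im['fx'],im['fy'],im['cx'],im['cy'],im['D'],im['position'],im['rotation'],im['shot'])
    for q in ['plinth_top','stand','crystal_center','ebony_box','tealight_cup','marble_a_center']:
        try: print(q,[(d['at'],round(d['score'],2)) for d in arm.search_frame(im,q)])
        except Exception as e: print(q,e)
print(arm.observe()['clock'])
E
```

```text
pics
{'clock': 0.0, 'joints': array([ 1.06538241,  0.43521496,  0.0249993 ,  1.57408324, -0.01156465,
        1.13399564, -0.07510151]), 'dq': array([ 4.05929382e-04,  7.26225506e-04, -1.31471092e-05,  2.64347623e-03,
       -1.80660621e-03,  7.43608297e-05, -7.46174574e-04]), 'joint_efforts': array([-1.06151205e-03, -6.67854524e+01,  9.84310247e-01, -3.14449811e+01,
       -6.06885902e-02,  4.30893211e-02,  1.37291195e-04]), 'position': array([ 0.24473132, -0.57454688,  0.22595563]), 'ee_rot': array([ 2.00011929,  0.40990254, -2.00111947]), 'force': array([ 0.05162908, -0.78796454,  0.17131166]), 'ft_torque': array([-0.02994117, -0.03614862,  0.03265604]), 'width': 0.9987098419121327}
scene 387.8904808172108 387.8904808172108 255.1106389968452 190.88253502192373 [0.001465 0.       0.       0.       0.      ] [ 1.00145927 -0.29634955  0.79321197] [-2.37162448 -1.05117852  0.30491284] 1
plinth_top [([204.3, 197.2], 0.61)]
stand [([220.2, 189.4], 0.55)]
crystal_center [([215.9, 179.7], 0.63)]
ebony_box [([310.6, 128.3], 0.76)]
tealight_cup [([323.9, 214.2], 0.67)]
marble_a_center [([104.1, 241.3], 0.6), ([310.0, 128.8], 0.49)]
top 400.6731372856818 400.6731372856818 254.97005920535557 189.42378580755613 [-0.14325118  0.          0.          0.          0.        ] [0.52707444 0.01234389 1.01223136] [-2.13457433  2.17286928 -0.12622793] 2
plinth_top [([276.9, 230.2], 0.9)]
stand [([265.7, 221.6], 0.59)]
crystal_center [([147.8, 220.3], 0.58)]
ebony_box [([147.2, 219.5], 0.74)]
tealight_cup [([215.4, 133.8], 0.64)]
marble_a_center [([275.9, 230.3], 0.26)]
wrist 339.00580639579675 339.00580639579675 249.16427491547907 192.79743139675386 [-0.00455257  0.          0.          0.          0.        ] [ 0.31213421 -0.54701156  0.38493769] [ 2.42489415 -1.60212044 -0.21968664] 3
plinth_top []
stand []
crystal_center []
ebony_box []
tealight_cup []
marble_a_center []
1.05
```

View pictures.

```bash
python3 - <<'E'
import cv2
a=cv2.imread('pics/scene0.png');b=cv2.imread('pics/top0.png')
cv2.imwrite('pics/scene0c.png',cv2.resize(a[80:290,60:380],(800,525),interpolation=cv2.INTER_CUBIC))
cv2.imwrite('pics/top0c.png',cv2.resize(b[90:300,80:400],(800,525),interpolation=cv2.INTER_CUBIC))
E
```

```text
(no output)
```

View pics/scene0c.png

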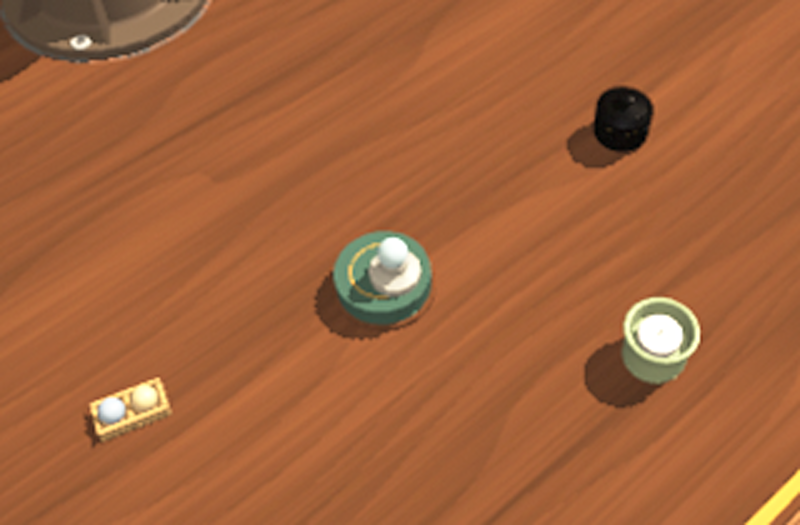

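View pics/top0c.png

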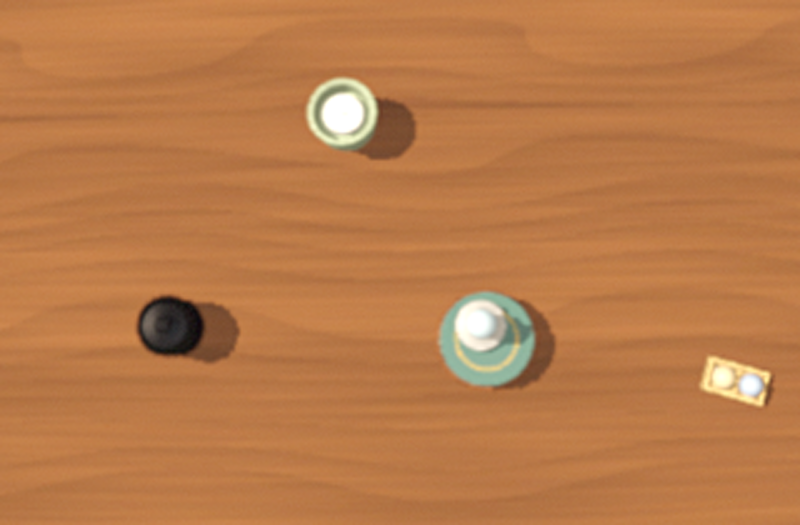

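```bash
cat >> h.py <<'E'
from scipy.spatial.transform import Rotation as R
def K(im): return np.array([[im['fx'],0,im['cx']],[0,im['fy'],im['cy']],[0,0,1.]])
def rot(im):
    r=np.array(im['rotation'],float); return R.from_rotvec(r).as_matrix() if r.size==3 else r
def back(im,px,z):
    px=np.array(px,float).reshape(-1,1,2)
    u=cv2.undistortPoints(px,K(im),np.array(im['D']))[:,0]
    d=np.c_[u,np.ones(len(u))]@rot(im).T; p=np.array(im['position'])
    return p+d*((z-p[2])/d[:,2])[:,None]
def proj(im,P):
    Rm=rot(im); P=np.atleast_2d(P).astype(float)
    return cv2.projectPoints(P,cv2.Rodrigues(Rm.T)[0],-Rm.T@np.array(im['position']),K(im),np.array(im['D']))[0][:,0]
def circ(c,r,n=60):
    t=np.linspace(0,2*np.pi,n); return np.c_[c[0]+r*np.cos(t),c[1]+r*np.sin(t),np.full(n,c[2])]
def fitcirc(P):
    A=np.c_[2*P[:,:2],np.ones(len(P))]; s=np.linalg.lstsq(A,(P[:,:2]**2).sum(1),rcond=None)[0]
    return s[:2],np.sqrt(s[2]+s[0]**2+s[1]**2)
E
python3 - <<'E'
from h import *
for n in ['scene','top']:
    im=arm.get_image(n)
    for q,z in [('stand',.045),('crystal_center',.067),('plinth_top',.03),('ebony_box',.03),('tealight_cup',.03),('marble_a_center',.012),('marble_b_center',.012)]:
        for d in arm.trace(im,q)[:1]:
            m=d['pixels']; print(n,q,d['score'],d['at'],m.sum(),back(im,d['at'],z)[0].round(4))
    hsv=cv2.cvtColor(im['frame'],cv2.COLOR_BGR2HSV)
    g=cv2.inRange(hsv,(60,60,30),(95,255,255)); 
    nn,l,st,ce=cv2.connectedComponentsWithStats(g); i=1+st[1:,4].argmax(); print(n,'green',st[i],ce[i])
E
```

```text
scene stand 0.64 [218.4, 189.6] 214 [ 0.5841 -0.0253  0.045 ]
scene plinth_top 0.58 [204.8, 196.8] 891 [ 0.5701 -0.056   0.03  ]
scene ebony_box 0.81 [310.6, 131.1] 511 [0.5955 0.2751 0.03  ]
scene tealight_cup 0.63 [321.4, 213.2] 822 [0.7816 0.1127 0.03  ]
scene marble_b_center 0.43 [119.2, 239.6] 73 [ 0.5212 -0.2606  0.012 ]
scene green [194 174  38  35 461] [211.22993492 194.48806941]
top stand 0.64 [266.0, 223.3] 137 [ 0.5653 -0.0068  0.045 ]
top plinth_top 0.67 [275.8, 227.4] 952 [ 0.5554 -0.0309  0.03  ]
top ebony_box 0.59 [148.3, 221.6] 472 [0.5744 0.2843 0.03  ]
top tealight_cup 0.84 [216.9, 135.4] 590 [0.7891 0.1122 0.03  ]
top marble_a_center 0.42 [382.0, 244.3] 74 [ 0.5075 -0.2979  0.012 ]
top green [289 225   1   2   2] [289.  225.5]
```

```bash
python3 - <<'E'
from h import *
s=arm.observe(); M=R.from_rotvec(s['ee_rot']).as_matrix(); print(M.round(3)); print(s['clock'])
im=arm.get_image('wrist'); print(rot(im).round(3), np.array(im['position'])-s['position'])
print(back(im,[[256,192]],0.03))
save(im,'w1')
for q in ['stand']:
  pass
t=arm.get_image('top'); print(back(t,[[274.8,225.2]],.03), back(t,[[80+480/2.5,90+325/2.5]],.041))
E
```

```text
[[ 0.     0.392 -0.92 ]
 [-0.    -0.92  -0.392]
 [-1.     0.     0.   ]]
1.85
[[ 0.392 -0.886 -0.248]
 [-0.92  -0.378 -0.105]
 [-0.     0.269 -0.963]] [0.06716843 0.02800317 0.15817228]
[[ 0.22467106 -0.59232033  0.03      ]]
[[ 0.56083374 -0.02854087  0.03      ]] [[ 0.57315664 -0.02158122  0.041     ]]
```

View pics/w1.png

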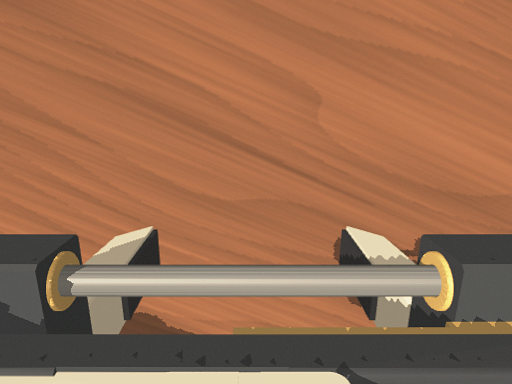

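Request:
servo_tool:
  plan:
    - [[3.4, 5.6, 0], [0, 0, 0]]
    - [[7, 11.4, 0], [0, 0, 0]]
    - [[10.5, 17, 0], [0, 0, 0]]
    - [[13.5, 22.5, 0], [0, 0, 0]]
    - [[16.5, 27.5, 0], [0, 0, 0]]
    - [[19.5, 32.5, 0], [0, 0, 0]]
    - [[22.5, 37.5, 0], [0, 0, 0]]
    - [[25.5, 42.5, 0], [0, 0, 0]]
    - [[28.5, 47.5, 0], [0, 0, 0]]
    - [[31.5, 52.5, 0], [0, 0, 0]]
    - [[34.2, 56.8, 0], [0, 0, 0]]
    - [[34.2, 56.8, 0], [0, 0, 0]]
  grip: 0

```text
clock: 3.15
position: [0.5551, -0.0591, 0.227]
ee_rot: [2.001, 0.408, -1.999]
force: [0.9, -0.4, 0.3]
width: 0.018
```

```bash
python3 - <<'E'
from h import *
s=arm.observe(); print(s['clock'],s['position'],s['joints'].round(2),s['width'],s['force'],R.from_rotvec(s['ee_rot']).as_matrix().round(3)); 
im=arm.get_image('wrist'); save(im,'w2')
np.save('w2.npy',im,allow_pickle=True)
E
```

```text
3.15 [ 0.55507239 -0.05910486  0.22703891] [ 0.19  0.34 -0.24  1.72  0.09  1.09 -1.24] 0.018490492707130574 [ 0.8501963  -0.43152937  0.34438281] [[ 0.001  0.392 -0.92 ]
 [-0.    -0.92  -0.392]
 [-1.     0.    -0.001]]
```

View pics/w2.png

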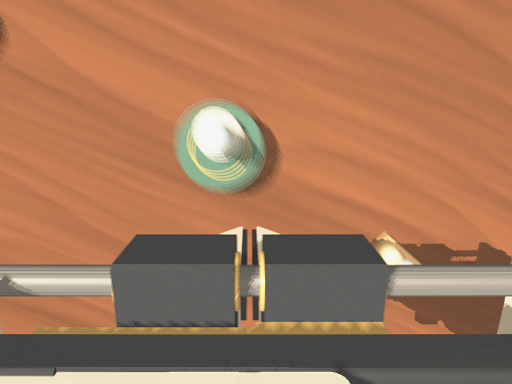

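Request:
servo_tool:
  plan:
    - [[1, 2, -4], [0, 0, 0]]
    - [[1, 2, -4], [0, 0, 0]]
    - [[1, 2, -4], [0, 0, 0]]
    - [[1, 2, -4], [0, 0, 0]]
    - [[1, 2, -4], [0, 0, 0]]
    - [[1, 2, -4], [0, 0, 0]]

```text
clock: 3.8
position: [0.5691, -0.0303, 0.1881]
ee_rot: [2.003, 0.419, -1.991]
force: [-0.3, 0.6, 0.6]
width: 0.004
```

```bash
python3 - <<'E'
from h import *
s=arm.observe(); print(s['clock'],s['position'],s['width'],np.abs(s['dq']).max())
im=arm.get_image('wrist'); save(im,'w3')
np.save('w3.npy',im,allow_pickle=True)
c=im['frame'][60:270,110:400]
cv2.imwrite('pics/w3c.png',cv2.resize(c,None,fx=2.7,fy=2.7,interpolation=cv2.INTER_CUBIC))
E
```

```text
3.8 [ 0.56910049 -0.03030743  0.18811496] 0.0042390187992208716 0.005406950866368378
```

View pics/w3.png

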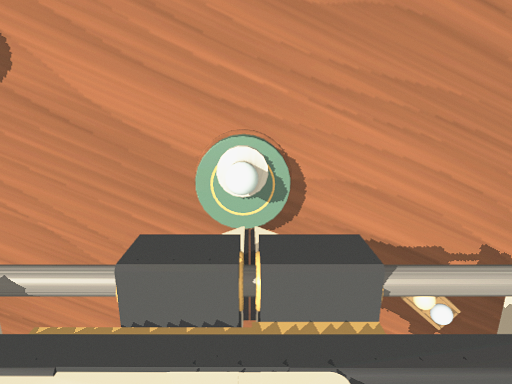

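View pics/w3c.png

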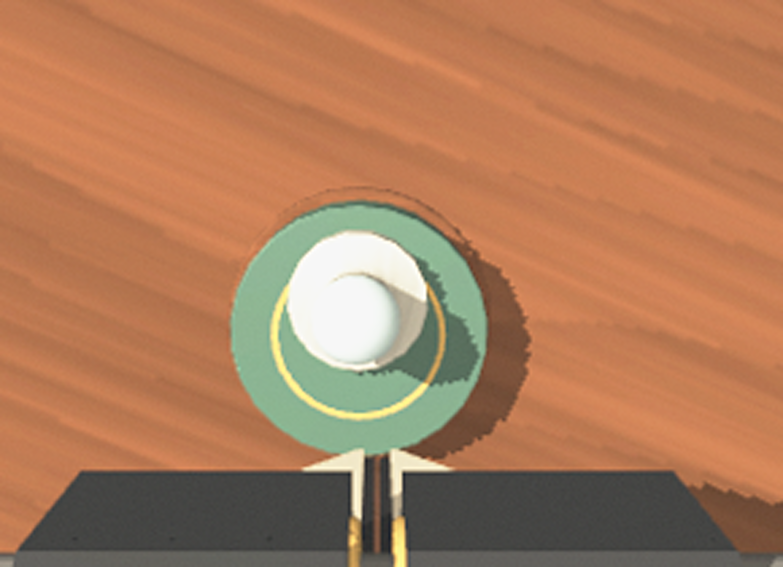

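```bash
cat >> h.py <<'E'
def measure(im,name,win):
    x0,y0,x1,y1=win; f=im['frame']; hsv=cv2.cvtColor(f,cv2.COLOR_BGR2HSV)
    m=np.zeros(f.shape[:2],np.uint8); m[y0:y1,x0:x1]=255
    br=cv2.inRange(hsv,(18,80,130),(32,255,255))&m
    wh=cv2.inRange(hsv,(0,0,150),(180,45,255))&m
    def rfit(P,r):
        from scipy.optimize import least_squares
        c0=P[:,:2].mean(0)
        s=least_squares(lambda c:np.hypot(*(P[:,:2]-c).T)-r,c0,loss='soft_l1',f_scale=.001)
        return s.x,np.sqrt(np.mean(s.fun**2))
    ys,xs=np.nonzero(br); B=back(im,np.c_[xs,ys],.030)
    cb,e1=rfit(B,.0295); print(name,'brass',cb.round(4),'rms',e1.round(4),fitcirc(B),len(B))
    n,l,st,ce=cv2.connectedComponentsWithStats(wh); i=1+st[1:,4].argmax()
    cn=max(cv2.findContours((l==i).astype(np.uint8),cv2.RETR_EXTERNAL,cv2.CHAIN_APPROX_NONE)[0],key=cv2.contourArea)[:,0]
    hull=cv2.convexHull(cn)[:,0]
    F=back(im,cn,.041); 
    cf,e2=rfit(F,.024); print(name,'foot',cf.round(4),'rms',e2.round(4),fitcirc(F),len(F))
    o=f.copy()
    for c,r,z,col in [(cb,.0295,.03,(0,0,255)),(cb,.046,.03,(255,0,0)),(cf,.024,.041,(255,0,255))]:
        cv2.polylines(o,[(proj(im,circ([*c,z],r))*16).round().astype(np.int32)],True,col,1,shift=4)
    cv2.imwrite('pics/'+name+'.png',cv2.resize(o[y0:y1,x0:x1],None,fx=4,fy=4,interpolation=cv2.INTER_CUBIC))
    d=cf-cb; print('offset mm',(d*1e3).round(2),np.hypot(*d)*1e3,'push dir deg',np.degrees(np.arctan2(*-d[::-1])))
    return cb,cf
E
python3 - <<'E'
from h import *
im=np.load('w3.npy',allow_pickle=True).item()
measure(im,'m3',(190,125,310,225))
t=arm.get_image('top'); np.save('t1.npy',t,allow_pickle=True)
try: measure(t,'mt1',(254,202,304,250))
except Exception as e: print(e)
t=arm.get_image('scene'); np.save('s1.npy',t,allow_pickle=True)
try: measure(t,'ms1',(188,170,240,214))
except Exception as e: print(e)
E
```

```text
m3 brass [ 0.5607 -0.0267] rms 0.0037 (array([ 0.5621246, -0.0243944]), np.float64(0.03145470104304874)) 348
m3 foot [ 0.5747 -0.0205] rms 0.0006 (array([ 0.57472967, -0.0204478 ]), np.float64(0.023749294520037097)) 157
offset mm [13.99  6.29] 15.338960877694294 push dir deg -155.80270087241917
OpenCV(4.12.0) /io/opencv/modules/calib3d/src/undistort.dispatch.cpp:347: error: (-215:Assertion failed) CV_IS_MAT(_src) && CV_IS_MAT(_dst) && (_src->rows == 1 || _src->cols == 1) && (_dst->rows == 1 || _dst->cols == 1) && _src->cols + _src->rows - 1 == _dst->rows + _dst->cols - 1 && (CV_MAT_TYPE(_src->type) == CV_32FC2 || CV_MAT_TYPE(_src->type) == CV_64FC2) && (CV_MAT_TYPE(_dst->type) == CV_32FC2 || CV_MAT_TYPE(_dst->type) == CV_64FC2) in function 'cvUndistortPointsInternal'

ms1 brass [ 0.5603 -0.0259] rms 0.0085 (array([ 0.55979968, -0.01920185]), np.float64(0.03593960810431102)) 66
ms1 foot [ 0.5716 -0.0153] rms 0.007 (array([ 0.57241763, -0.01609442]), np.float64(0.022849140962269084)) 87
offset mm [11.36 10.61] 15.542217080098132 push dir deg -136.97250912761575
```

View pics/m3.png

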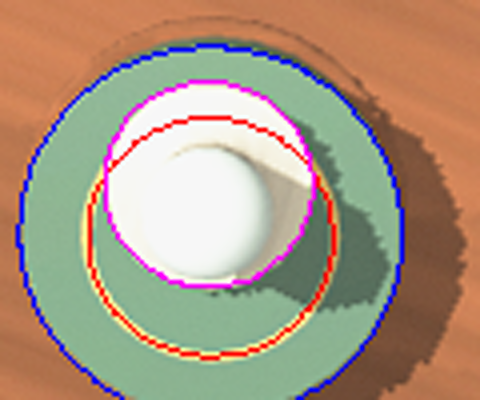

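Request:
servo_tool:
  plan:
    - [[3, 1.8, 0], [0, 0, 0]]
    - [[4.7, 2.8, -2], [0, 0, 0]]
    - [[4.7, 2.8, -6], [0, 0, 0]]
    - [[4.7, 2.8, -10], [0, 0, 0]]
    - [[4.7, 2.8, -13], [0, 0, 0]]
    - [[4.7, 2.8, -14], [0, 0, 0]]
    - [[4.7, 2.8, -14], [0, 0, 0]]
    - [[4.7, 2.8, -14], [0, 0, 0]]
  grip: 0

```text
clock: 4.75
position: [0.617, -0.0016, 0.0491]
ee_rot: [2.004, 0.42, -1.989]
force: [-0.9, 1.1, -0.4]
width: 0.004
```

```bash
python3 - <<'E'
from h import *
s=arm.observe(); M=R.from_rotvec(s['ee_rot']).as_matrix(); print(s['clock'],s['position'],s['width'],s['force'],M.round(3),np.degrees(np.arctan2(M[1,2],M[0,2])))
im=arm.get_image('scene'); save(im,'s2')
cv2.imwrite('pics/s2c.png',cv2.resize(im['frame'][120:240,150:290],None,fx=5,fy=5,interpolation=cv2.INTER_CUBIC))
d=s['position'][:2]-[.5747,-.0205]; z=M[:2,2]; y=M[:2,1]; print('along',d@z,'lat',d@y)
E
```

```text
4.75 [ 0.6170253  -0.00157042  0.04911805] 0.0036977536947780613 [-0.9086234   1.14431799 -0.41462733] [[ 0.006  0.399 -0.917]
 [ 0.006 -0.917 -0.399]
 [-1.    -0.003 -0.008]] -156.45649007574528
along -0.04636183394003968 lat -0.0004462146885878304
```

View pics/s2c.png

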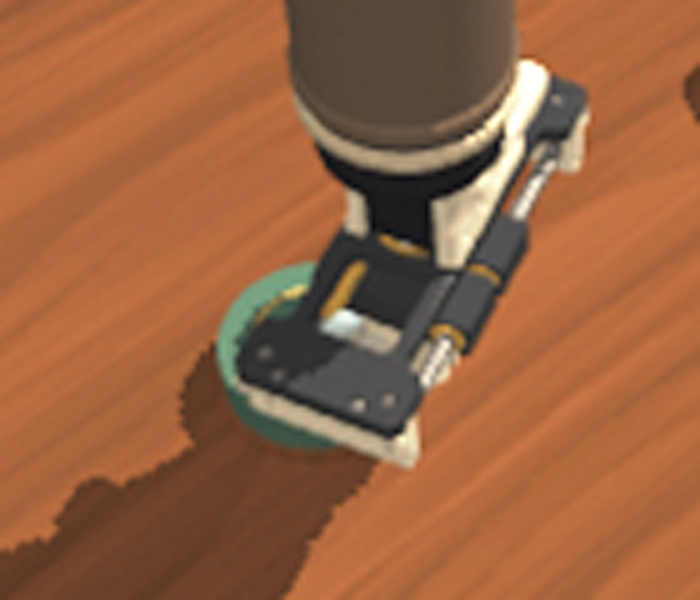

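Request:
servo_tool:
  plan:
    - [[0, 0, -0.8], [0, 0, 0]]
    - [[0, 0, -1.4], [0, 0, 0]]
    - [[0, 0, -1.45], [0, 0, 0]]
    - [[0, 0, -1.45], [0, 0, 0]]
    - [[0, 0, -1.45], [0, 0, 0]]

```text
clock: 5.3
position: [0.6174, -0.0015, 0.0351]
ee_rot: [2.005, 0.42, -1.988]
force: [0.2, 0.6, 0.5]
width: 0.006
```

```bash
cat > st.py <<'E'
from h import *
s=arm.observe(); M=R.from_rotvec(s['ee_rot']).as_matrix(); print(s['clock'],s['position'],s['force'])
d=s['position'][:2]-[.5747,-.0205]; z=M[:2,2]; y=M[:2,1]; print('along',d@z,'lat',d@y, 'f along',s['force'][:2]@z)
p=s['position'][:2]-[.5607,-.0267]; print('to plinth centre along',p@z,p@y)
E
python3 st.py
```

```text
5.3 [ 0.61735867 -0.00153856  0.03513127] [0.15403116 0.5794603  0.50379918]
along -0.04667982120725395 lat -0.00034111902571984815 f along -0.37266874050527465
to plinth centre along -0.061990364884612556 -0.00043208766526589673
```

Request:
servo_tool:
  plan:
    - [[-0.2, -0.09, 0], [0, 0, 0]]
    - [[-0.4, -0.17, 0], [0, 0, 0]]
    - [[-0.6, -0.26, 0], [0, 0, 0]]
    - [[-0.75, -0.33, 0], [0, 0, 0]]
    - [[-0.85, -0.37, 0], [0, 0, 0]]
    - [[-0.92, -0.4, 0], [0, 0, 0]]
    - [[-0.92, -0.4, 0], [0, 0, 0]]

```text
clock: 6.0
position: [0.6081, -0.0056, 0.0352]
ee_rot: [2.005, 0.42, -1.988]
force: [0.3, -0.2, 1.0]
width: 0.003
```

```bash
python3 st.py; python3 - <<'E'
from h import *
im=arm.get_image('wrist'); save(im,'w4')
im=arm.get_image('top'); cv2.imwrite('pics/t4.png',cv2.resize(im['frame'][170:280,200:340],None,fx=5,fy=5,interpolation=cv2.INTER_CUBIC))
E
```

```text
6.0 [ 0.60810617 -0.00560802  0.03516183] [ 0.31102424 -0.22268412  1.02860489]
along -0.0365723795389001 lat -0.00030962367110484967 f along -0.1961930839716344
to plinth centre along -0.05188291653239245 -0.00040180027901274575
```

View pics/w4.png

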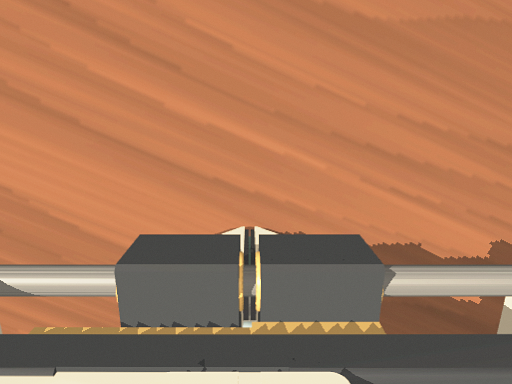

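View pics/t4.png

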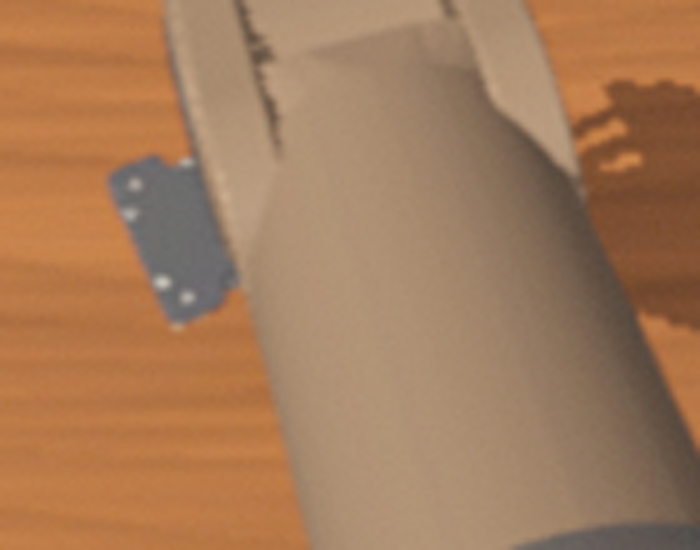

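Request:
servo_tool:
  plan:
    - [[-0.1, -0.05, 0], [0, 0, 0]]
    - [[-0.2, -0.09, 0], [0, 0, 0]]
    - [[-0.3, -0.13, 0], [0, 0, 0]]
    - [[-0.4, -0.17, 0], [0, 0, 0]]
    - [[-0.5, -0.22, 0], [0, 0, 0]]
    - [[-0.6, -0.26, 0], [0, 0, 0]]
    - [[-0.7, -0.31, 0], [0, 0, 0]]
    - [[-0.8, -0.35, 0], [0, 0, 0]]

```text
clock: 6.9
position: [0.6002, -0.009, 0.0352]
ee_rot: [2.005, 0.42, -1.988]
force: [0.0, 0.5, -0.8]
width: 0.008
```

```bash
python3 st.py
```

```text
6.9 [ 0.60017982 -0.00903399  0.0351754 ] [ 0.02853376  0.54836417 -0.79798324]
along -0.027937699485490835 lat -0.0003314955565008466 f along -0.24521981521586
to plinth centre along -0.043248224970989235 -0.0004219157920613716
```

Request:
servo_tool:
  plan:
    - [[-0.1, -0.04, 0], [0, 0, 0]]
    - [[-0.2, -0.09, 0], [0, 0, 0]]
    - [[-0.3, -0.13, 0], [0, 0, 0]]
    - [[-0.38, -0.17, 0], [0, 0, 0]]
    - [[-0.38, -0.17, 0], [0, 0, 0]]
    - [[-0.3, -0.13, 0], [0, 0, 0]]
    - [[0, 0, 0], [0, 0, 0]]
    - [[0.9, 0.4, 0.5], [0, 0, 0]]
    - [[1.8, 0.8, 4], [0, 0, 0]]
    - [[1.0, 0.4, 8], [0, 0, 0]]
    - [[-1, -0.6, 12], [0, 0, 0]]
    - [[-3, -2, 15], [0, 0, 0]]

```text
clock: 8.1
position: [0.5713, -0.0278, 0.1881]
ee_rot: [2.007, 0.422, -1.984]
force: [0.1, -0.3, -0.7]
width: 0.003
```

Request:
servo_tool:
  plan:
    - [[0, 0, 1], [0, 0, 0]]
    - [[0, 0, 1], [0, 0, 0]]
    - [[0, 0, 1], [0, 0, 0]]

```text
clock: 8.4
position: [0.5718, -0.027, 0.1976]
ee_rot: [2.007, 0.424, -1.983]
force: [-0.1, -0.2, -0.9]
width: 0.007
```

```bash
python3 st.py; python3 - <<'E'
from h import *
im=arm.get_image('wrist'); save(im,'w5'); np.save('w5.npy',im,allow_pickle=True)
E
```

```text
8.4 [ 0.57179466 -0.02695032  0.19755911] [-0.14240262 -0.17531051 -0.8919871 ]
along 0.005252929096648632 lat 0.004737994665929878 f along 0.2008502146203918
to plinth centre along -0.010057250166465819 0.004689658094855732
```

View pics/w5.png

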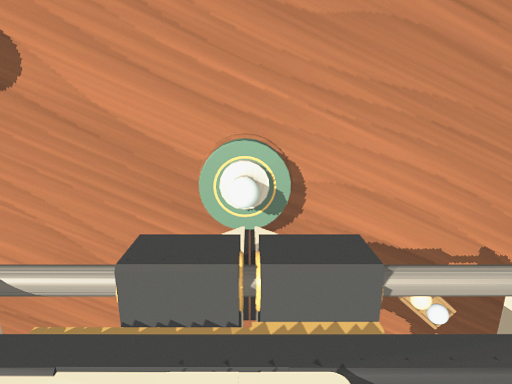

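```bash
python3 - <<'E'
from h import *
im=np.load('w5.npy',allow_pickle=True).item()
measure(im,'m5',(195,132,300,226))
E
```

```text
m5 brass [ 0.5609 -0.0266] rms 0.0031 (array([ 0.56099789, -0.02521482]), np.float64(0.03048522626975064)) 516
m5 foot [ 0.5651 -0.0244] rms 0.0007 (array([ 0.56507102, -0.02438787]), np.float64(0.023794007220085393)) 145
offset mm [4.12 2.21] 4.67231185604393 push dir deg -151.8019738692042
```

View pics/m5.png

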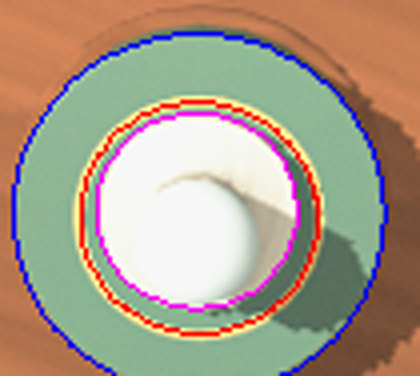

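Request:
servo_tool:
  plan:
    - [[2.5, 1.4, 0], [0, 0, 0]]
    - [[3.7, 2.1, -2], [0, 0, 0]]
    - [[3.7, 2.1, -6], [0, 0, 0]]
    - [[3.7, 2.1, -10], [0, 0, 0]]
    - [[3.7, 2.1, -13.5], [0, 0, 0]]
    - [[3.7, 2.1, -15], [0, 0, 0]]
    - [[3.7, 2.1, -15.5], [0, 0, 0]]
    - [[3.7, 2.1, -16], [0, 0, 0]]
    - [[3.7, 2.1, -16.2], [0, 0, 0]]
    - [[3.7, 2.1, -16.2], [0, 0, 0]]

```text
clock: 9.45
position: [0.6092, -0.0059, 0.0359]
ee_rot: [2.007, 0.424, -1.983]
force: [-1.2, 1.0, -0.4]
width: 0.009
```

```bash
python3 st.py
```

```text
9.45 [ 0.6091603  -0.00593195  0.03587338] [-1.16381588  1.02613768 -0.36098037]
along -0.03740651324786025 lat 0.0005187888323195671 f along 0.6529326801243711
to plinth centre along -0.052716642928807886 0.00047180073767955685
```

Request:
servo_tool:
  plan:
    - [[-0.2, -0.08, 0], [0, 0, 0]]
    - [[-0.4, -0.17, 0], [0, 0, 0]]
    - [[-0.6, -0.25, 0], [0, 0, 0]]
    - [[-0.8, -0.34, 0], [0, 0, 0]]
    - [[-0.95, -0.4, 0], [0, 0, 0]]
    - [[-1.05, -0.44, 0], [0, 0, 0]]
    - [[-1.15, -0.49, 0], [0, 0, 0]]
    - [[-1.25, -0.53, 0], [0, 0, 0]]
    - [[-1.35, -0.57, 0], [0, 0, 0]]
    - [[-1.45, -0.61, 0], [0, 0, 0]]

```text
clock: 10.45
position: [0.5947, -0.012, 0.0359]
ee_rot: [2.008, 0.424, -1.983]
force: [1.1, 1.0, -0.3]
width: 0.005
```

```bash
python3 st.py
```

```text
10.45 [ 0.5946601  -0.01198872  0.03587658] [ 1.14981481  0.97365292 -0.33193385]
along -0.021695973452779297 lat 0.00023501346610546342 f along -1.444179196157061
to plinth centre along -0.03700607808807553 0.00018909413313729
```

2.4 mm more, then back off and up to look.

Request:
servo_tool:
  plan:
    - [[-0.1, -0.04, 0], [0, 0, 0]]
    - [[-0.2, -0.08, 0], [0, 0, 0]]
    - [[-0.22, -0.09, 0], [0, 0, 0]]
    - [[-0.15, -0.06, 0], [0, 0, 0]]
    - [[0.1, 0.04, 0], [0, 0, 0]]
    - [[0.8, 0.35, 0.3], [0, 0, 0]]
    - [[1.8, 0.8, 3], [0, 0, 0]]
    - [[1.8, 0.8, 7], [0, 0, 0]]
    - [[0, 0, 11], [0, 0, 0]]
    - [[-2, -1.3, 15], [0, 0, 0]]
    - [[-2, -1.3, 16], [0, 0, 0]]
    - [[-2, -1.3, 16], [0, 0, 0]]

```text
clock: 11.65
position: [0.5763, -0.025, 0.1983]
ee_rot: [2.012, 0.422, -1.978]
force: [0.6, 0.4, 0.3]
width: 0.005
```

Request:
servo_tool:
  plan:
    - [[0, 0, 0], [0, 0, 0]]
    - [[0, 0, 0], [0, 0, 0]]
    - [[0, 0, 0], [0, 0, 0]]

```text
clock: 11.95
position: [0.5759, -0.0245, 0.1968]
ee_rot: [2.01, 0.424, -1.98]
force: [0.1, -0.0, -0.1]
width: 0.003
```

```bash
python3 - <<'E'
from h import *
im=arm.get_image('wrist'); save(im,'w6'); np.save('w6.npy',im,allow_pickle=True)
measure(im,'m6',(195,132,300,226)); print(arm.observe()['clock'])
E
```

```text
m6 brass [ 0.5611 -0.0266] rms 0.0029 (array([ 0.56082422, -0.02526821]), np.float64(0.030439679941856323)) 500
m6 foot [ 0.5616 -0.0263] rms 0.0006 (array([ 0.56162354, -0.02628038]), np.float64(0.0239415077015579)) 141
offset mm [0.53 0.33] 0.6294625623952484 push dir deg -148.15662303335714
12.0
```

View pics/m6.png

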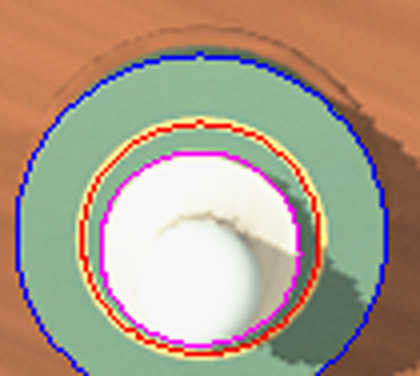

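Request:
servo_tool:
  plan:
    - [[0, -2, 2], [0, 0, 0]]
    - [[-1, -6, 4], [0, 0, 0]]
    - [[-2, -10, 4], [0, 0, 0]]
    - [[-3, -14, 4], [0, 0, 0]]
    - [[-4, -18, 4], [0, 0, 0]]
    - [[-6, -22, 4], [0, 0, 0]]
    - [[-8, -26, 4], [0, 0, 0]]
    - [[-10, -30, 4], [0, 0, 0]]
    - [[-12, -34, 4], [0, 0, 0]]
    - [[-13, -36, 4], [0, 0, 0]]
    - [[-13, -36, 4], [0, 0, 0]]
    - [[-13, -36, 4], [0, 0, 0]]

```text
clock: 13.2
position: [0.4459, -0.3844, 0.2362]
ee_rot: [2.011, 0.424, -1.982]
force: [0.6, 0.8, 0.2]
width: 0.005
```

```bash
python3 - <<'E'
from h import *
s=arm.observe(); print(s['clock'],s['position'],s['joints'].round(2))
o=[]
for n,c in [('top',(245,195,305,255)),('scene',(180,160,240,220))]:
    im=arm.get_image(n); save(im,n+'9'); x0,y0,x1,y1=c
    a=proj(im,[[.561,-.0266,.03],[.5615,-.0263,.067]]); print(n,a.round(1))
    for P,col in [(circ([.561,-.0266,.03],.0295),(0,0,255)),(circ([.561,-.0266,.03],.046),(255,0,0)),(circ([.5616,-.0263,.041],.024),(255,0,255)),(circ([.5616,-.0263,.067],.014),(0,255,0))]:
        f=im['frame'].copy() if P[0,0]==.561+.0295 else f
        cv2.polylines(f,[(proj(im,P)*16).round().astype(np.int32)],True,col,1,shift=4)
    o.append(np.vstack([cv2.resize(g[y0:y1,x0:x1],(290,290),interpolation=cv2.INTER_CUBIC) for g in (im['frame'],f)]))
    print([(d['at'],round(d['score'],2)) for d in arm.search_frame(im,'crystal_center')])
cv2.imwrite('pics/chk.png',np.hstack(o))
E
```

```text
13.2 [ 0.44585379 -0.38444603  0.23617844] [ 0.72  0.37 -0.13  1.65  0.04  1.12 -0.57]
top [[274.  225.1]
 [274.5 224.4]]
[([275.0, 224.7], 0.65)]
scene [[212.2 187.3]
 [211.  178.4]]
[]
```

View pics/chk.png

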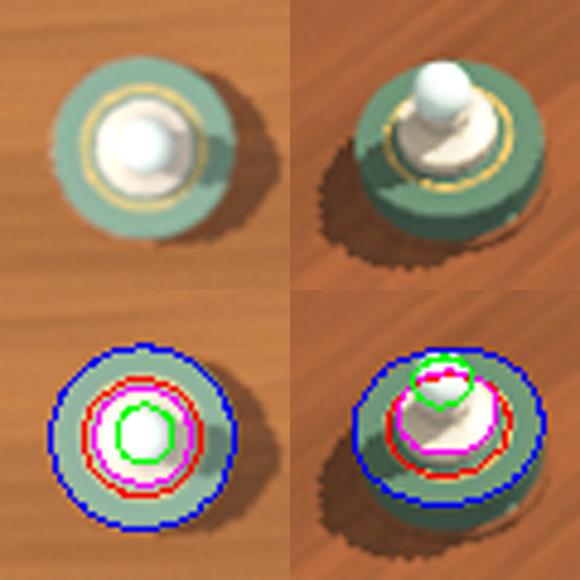

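View pics/scene9.png

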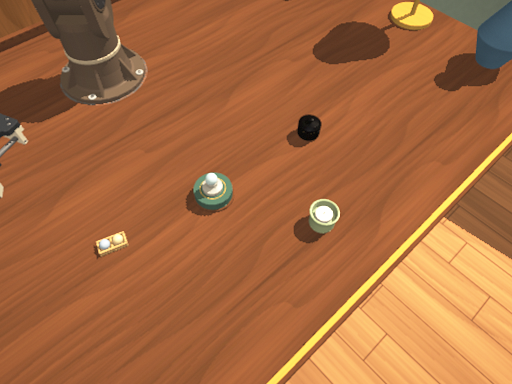

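The top view shows the brass ring visible all the way round the foot, which is concentric to about 1 mm. The ball is seated at (275, 225). The scene view at (211, 187) agrees, and the bystanders look undisturbed. I'll hand it in.

```bash
python3 -c "
from cell import arm
print(arm.sign_off(), arm.observe()['clock'])"
```

```text
the job is handed in; nothing more can be done
the job is handed in; nothing more can be done
```

I slid the stand into the brass circle with two slow pushes of the closed fingertips low on its foot. I then took the hand well clear and handed the job in at about 13.5 s.

- **Position:** the last wrist-camera fit put the foot about 0.6 mm from the plinth centre, against the 5 mm allowed. It had started about 15 mm off. The top view shows the brass ring all the way round the foot.
- **Ball and other things:** the ball is seated on the stand's axis in both the top and scene views. By eye, the box, cup and marbles have not moved.
- **Checks that failed or disagreed:**
  - Before the pushes, the scene-camera fit gave an offset direction about 19° from the wrist camera's. It was much noisier, so I used the wrist fit.
  - The automatic top-view fit failed on its first try.
  - The detector missed the ball in the last scene picture, though it is plainly visible there.

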